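# Open the tightly capped dowel jar in the jar holder

### The job

Open the square white jar of dowels: stand it squarely down in the matching square recess of the plywood jar holder so that it cannot turn, then unscrew its tight blue cap (anticlockwise seen from above) just until the threads let go, and lift the cap straight up off the neck. Finish while holding the cap still and level, one to two centimetres above the open mouth, so that it keeps the sanding dust out and can go straight back on; the jar stays seated in the recess, and the other things on the bench stay where they are.

Things in the scene. Friction and masses are not known exactly. Their poses are not given: they have to be found in the camera images.
- jar: Square white plastic jar of dowels, about 0.35 kg, standing upright with its cap on. Body 60 x 60 mm, 58 mm high, paper label with green stripe on its -x and +x faces; round neck 44 mm across, rim 84 mm above the underside. Origin: centre of the underside; z up, x and y square to the sides (any quarter turn fits the recess). It can be carried by its cap.
- jar_mouth (a point): Centre of the jar's mouth at rim height, 84 mm above the jar's underside; axes as the jar's. The cap's lugs leave the neck when it has risen 19 mm, its lower edge is level with the rim at 21 mm.
- cap: Blue ribbed screw cap on the jar, round, 58 mm across, 26 mm high, 0.07 kg with its liner. Origin: centre of its lower edge; z up. Closed: lower edge 63 mm, top 89 mm above the jar's underside, 5 mm above the jar's shoulder; its x lies within 0.1 rad of the jar's x. A sprung seal (18 N) makes it tight: about 0.2 to 0.5 N m to turn, so an unbraced jar turns along with it.
- cap_pointer (a point): Outer end of the white pointer line on the cap's top, 21 mm from its centre along cap x. Twist-off thread with three lugs: turned anticlockwise from above (+z), the lugs let go when cap x is 56 degrees past jar x; from 62 to 82 degrees (75 best) the cap lifts straight off; at 89 degrees it meets a stop. The thread does not push the cap up: turn it at one height. It cannot be closed further.
- jar_holder: Plywood jar holder screwed to the bench, 100 x 100 x 30 mm, with a square recess 64 x 64 mm in the middle, sides parallel to its edges, 22 mm deep with a 3 mm chamfer round the mouth. Origin: centre of its underside on the bench; z up, x and y parallel to its edges. A jar in the recess has 2 mm of play to each side and can turn by about 4 degrees either way.
- recess (a point): Centre of the floor of the recess, 8 mm above the bench (the underside of the seated jar comes here); axes as the holder's.
- bolt_jar: Bystander: round glass jar of bolts with a tin lid, 63 mm across, 79 mm high; origin at its underside.
- cork_block: Bystander: cork sanding block, 63 x 115 x 34 mm; origin at its underside.
- tape_measure: Bystander: yellow tape measure, 37 x 72 x 64 mm; origin at its underside.

How it is judged:
By the outcome, as a careful person would: the job done as asked, in the order asked, and still so for the second after the job is handed in, while the arm keeps its last pose, push and grip.
It also fails if it takes over 48 s, if anything falls off the work surface, if the arm or the gripper's body presses on something with over 40 N, if the wrist force passes 120 N, or if a joint passes its speed limit or range.

### The arm

A 7-joint arm with a two-finger parallel gripper is mounted at the origin on the work surface; the furniture and walls round the work are solid. World frame = base frame: x ahead of the robot, y to its left, z up, the work surface at z = 0. Lengths are in m, angles in rad, forces in N, time in s.
With the tool pointing down it reaches from about 0.4 to 0.875 m from the base axis. Payload 19.3 kg.
Tool frame: the origin (TCP) lies on the mounting face of the last link; the fingertips stand 173 mm ahead of it and the grasp point (between the pads) lies 155 mm ahead of it (bot.grip_point_offset is the distance from the TCP to the grasp point, in m); z points along the fingers, y is the line along which they close (so a half turn about z gives the same grasp; the last joint's range is limited). The gripper opens to 85 mm and grips with 20 to 120 N. Pads are 22 mm wide; open, the fingers measure 114 mm over their backs; the gripper's body (76 mm by 85 mm) begins 54 mm behind the grasp point. The pads swing forward as they close: fully open they stand 13 mm farther back than shut.
Start: joints at [-1.264, 0.521, -0.036, 1.599, 0.021, 1.021, -0.113], TCP at [0.23, 0.581, 0.405] pointing down, gripper open.
Joint ranges: [-2.91, 2.91], [-0.3, 2.13], [-1.5, 1.42], [0.17, 2.43], [-1.26, 4.41], [0.16, 1.93], [-2.52, 2.52]. Speed limits (rad/s): [1.89, 1.89, 2.39, 2.39, 3.01, 3.01, 3.01].

### API

Orientations are given as [roll, pitch, yaw] about the fixed x, y, z axes, in that order (R = Rz(yaw) Ry(pitch) Rx(roll)).
In Python, from workcell import bot gives the robot as it stands.
- The arm moves only by the tool arm_command, never from a script. Its argument "deltas" is a list of rows, each a list of 3 entries, a list of its own where there are three numbers: the shift along the tool's x, y, z in cm, then the turn, a rotation vector about the tool's x, y, z in rad, then the finger opening in cm, from 0 to 8.54. In form: [[[tx, ty, tz], [rx, ry, rz], claw], ...]. A call has 1 to 20 rows; each row shifts and turns the commanded pose from where the row before left it, along the tool's axes as they then stand; what a row does not reach is not made up. A row lasts 1/10 s, in which the tool goes at most 50 mm and 8.59 degrees, less where a joint would pass 70% of its speed; a pose out of reach is approached as far as the arm can. A call with a gripper value outside its range is refused whole. The fingers move at their own pace and stop on an object; "newtons" is the grip in N (left out, the last holds). Time passes only in rows, so rows that do not move let the fingers close. It gives the time, the measured TCP pose, the force, the opening and the grip force at its end, in the units of the state.
- bot.observe(): the state, without advancing time (a new reading comes with each control period).
- bot.grab_frame(name): name is "side" or "top"; returns a dict with "frame" (400x640x3 uint8, red, green, blue), "K" (3x3 intrinsics, pixels), "rvec" (rotation vector, rad) and "tvec" (3), from world to camera coordinates, as OpenCV has them. Camera axes: x right, y down, z forward; pixel columns grow to the right and rows downward; lengths in m; the calibration is good to about 2 mm. A picture is of the moment at which its call begins. There is no depth.
- bot.job_done(): hands the job in; it is judged then, once.
Trained networks look in a picture, given as the dict that the camera call returned (one of the last four; its "shot" number tells which), for a name from the list of things; names that differ only in an ending like _2 or _b are one class to them, and where a whole thing is asked for, a point or a joint stands for the part that bears it (a point fixed in the world has none). Each returns a list of dicts, best first, with "p" (0 to 1); they miss things now and then, are a little off and sometimes report something else, mostly with a low value. They report only what shows in the picture. A call takes as long as a camera call.
- bot.find_in(name, picture): "rect" ([left, top, width, height] in pixels, round what is visible of it).
- bot.mark_of(name, picture): "at" ([column, row] in pixels: a listed point, or the origin of a listed thing).
The state is a dict: "clock": time; "qpos": joint angles; "qd": joint speeds; "joint_efforts": joint torques, N m; "position": TCP position; "tool_rot": TCP orientation; "force": force on the tool from outside, world axes, zero at the start; "moment": the same for the moment, N m; "grip_width": finger opening in m; "finger_force": force on a finger pad.
Only numpy, scipy, OpenCV 4.12 (cv2) and the standard library are available. Lean on these libraries where they do the work, as an engineer would, in place of code of your own. Each camera call takes 0.05 s, during which the arm holds its last target. There are 200 camera calls.

## Working session

There is one attempt and no reset: what is moved stays moved. The work goes in short steps, Python scripts to look and compute and a tool call to move; the robot and the scene stay as the last step left them, time stands still between calls to the robot, and variables do not carry over. Pictures are saved under pics/ and viewed, at most 12 in all, crops included, and the job is handed in when it is done.

Besides the shell and the picture viewer there is one more tool, called after "Request:" as name(argument=value, ...) on one line, values as JSON. arm_command: Moves the arm, as the interface text tells. Its arguments: {"type":"object","properties":{"deltas":{"type":"array","items":{"type":"array"}},"newtons":{"type":"number"}},"required":["deltas"]}

```bash
mkdir -p pics; ls
cat > h.py <<'E'
import numpy as np, cv2
from scipy.spatial.transform import Rotation as R
from workcell import bot
def ray(pic,uv):
    Rm=cv2.Rodrigues(np.array(pic["rvec"],float))[0]; t=np.array(pic["tvec"],float).ravel()
    u=np.linalg.solve(np.array(pic["K"]),[uv[0],uv[1],1.]); return -Rm.T@t, Rm.T@u
def atz(pic,uv,z):
    o,d=ray(pic,uv); return o+d*(z-o[2])/d[2]
def tri(p1,u1,p2,u2):
    o1,d1=ray(p1,u1);o2,d2=ray(p2,u2);d1/=np.linalg.norm(d1);d2/=np.linalg.norm(d2)
    s=np.linalg.lstsq(np.c_[d1,-d2],o2-o1,rcond=None)[0]
    a,b=o1+s[0]*d1,o2+s[1]*d2; return (a+b)/2,np.linalg.norm(a-b)
def proj(pic,X):
    return cv2.projectPoints(np.array(X,float).reshape(-1,3),np.array(pic["rvec"],float),np.array(pic["tvec"],float),np.array(pic["K"]),None)[0].reshape(-1,2)
def save(pic,n,crop=None,k=1):
    f=pic["frame"]
    if crop: l,t,w,h=crop; f=f[t:t+h,l:l+w]
    cv2.imwrite(f"pics/{n}.png",cv2.resize(f[:,:,::-1],None,fx=k,fy=k,interpolation=cv2.INTER_CUBIC))
E
python3 - <<'E'
from h import *
np.set_printoptions(precision=4,suppress=True)
t=bot.grab_frame("top"); s=bot.grab_frame("side")
save(t,"t0"); save(s,"s0")
print(bot.observe())
for n in ["jar","cap","cap_pointer","jar_mouth","jar_holder","recess","bolt_jar","cork_block","tape_measure"]:
    for nm,p in (("top",t),("side",s)):
        print(n,nm,[(np.round(d["at"],1).tolist(),round(d["p"],2)) for d in bot.mark_of(n,p)[:2]],[(np.round(d["rect"]).tolist(),round(d["p"],2)) for d in bot.find_in(n,p)[:1]] )
for p in (t,s): print(ray(p,(320,200)))
E
```

```text
pics
{'clock': 0.1, 'qpos': array([-1.2642,  0.5219, -0.0363,  1.5999,  0.0212,  1.0211, -0.1128]), 'qd': array([-0.0007, -0.003 ,  0.0009, -0.0015,  0.0003, -0.0009,  0.0006]), 'joint_efforts': array([  0.0034, -92.8481,   1.9838, -37.0531,   0.0181,   0.0053,
        -0.    ]), 'position': array([0.23  , 0.581 , 0.4042]), 'tool_rot': array([-3.1407,  0.0001,  2.7647]), 'force': array([ 0.288 , -0.5754,  1.213 ]), 'moment': array([ 0.0431,  0.0056, -0.0079]), 'finger_force': 0.0, 'grip_width': 0.0855448115474347}
jar top [([372.6, 176.9], 0.65)] [([362.0, 172.0, 25.0, 22.0], 0.75)]
jar side [([372.1, 270.6], 0.88), ([323.8, 329.7], 0.69)] [([359.0, 241.0, 32.0, 34.0], 0.84)]
cap top [([371.8, 168.9], 0.82)] [([361.0, 157.0, 29.0, 26.0], 0.6)]
cap side [([372.8, 239.4], 0.76)] [([359.0, 221.0, 34.0, 27.0], 0.75)]
cap_pointer top [([382.2, 161.3], 0.91)] [([365.0, 157.0, 26.0, 24.0], 0.79)]
cap_pointer side [([387.8, 229.4], 0.96), ([295.0, 191.0], 0.68)] [([361.0, 223.0, 32.0, 27.0], 0.76)]
jar_mouth top [([379.3, 166.5], 0.71), ([423.6, 229.5], 0.6)] [([361.0, 160.0, 28.0, 29.0], 0.
[... 337 characters left out ...]
, 0.95), ([329.0, 205.4], 0.54)] [([313.0, 184.0, 41.0, 30.0], 0.69)]
bolt_jar top [([265.6, 239.2], 0.74), ([271.0, 178.5], 0.17)] [([250.0, 224.0, 30.0, 24.0], 0.55)]
bolt_jar side [([270.4, 217.1], 0.76)] [([254.0, 182.0, 20.0, 23.0], 0.97)]
cork_block top [([224.7, 200.2], 0.95)] [([199.0, 182.0, 54.0, 34.0], 0.88)]
cork_block side [([296.8, 191.7], 0.69)] [([285.0, 171.0, 24.0, 18.0], 0.64)]
tape_measure top [([425.6, 232.5], 0.78)] [([415.0, 215.0, 23.0, 30.0], 0.9)]
tape_measure side [([321.6, 330.8], 0.69)] [([303.0, 294.0, 45.0, 49.0], 0.86)]
(array([0.3296, 0.1938, 0.9374]), array([ 0.1336,  0.0065, -0.9911]))
(array([ 0.227 , -0.5805,  0.5307]), array([ 0.245 ,  0.8468, -0.4723]))
```

Run:
```python
from h import *
np.set_printoptions(precision=4,suppress=True)
t=bot.grab_frame("top"); s=bot.grab_frame("side")
save(t,"t1",(190,120,260,150),3); save(s,"s1",(230,150,200,200),3)
print("cap tri",tri(t,(371.8,168.9),s,(372.8,239.4)))
print("ptr tri",tri(t,(382.2,161.3),s,(387.8,229.4)), atz(t,(382.2,161.3),.089),atz(s,(387.8,229.4),.089))
print("jar tri",tri(t,(372.6,176.9),s,(372.1,270.6)),atz(t,(372.6,176.9),0),atz(s,(372.1,270.6),0))
print("cap",atz(t,(371.8,168.9),.063),atz(s,(372.8,239.4),.063))
print("holder",atz(t,(270,178.4),0),atz(s,(330.9,203.6),0))
print("rec",atz(t,(269.4,174.8),.008),atz(s,(328.9,203.6),.008))
print("bolt",atz(t,(265.6,239.2),0),atz(s,(270.4,217.1),0))
print("cork",atz(t,(224.7,200.2),0),atz(s,(296.8,191.7),0))
print("tape",atz(t,(425.6,232.5),0),atz(s,(321.6,330.8),0))
```

```text
cap tri (array([0.5228, 0.0725, 0.0615]), np.float64(0.0008950309350090516))
ptr tri (array([0.538 , 0.0505, 0.0935]), np.float64(0.007714826115901124)) [0.5353 0.051  0.089 ] [0.5456 0.0575 0.089 ]
jar tri (array([ 0.518 ,  0.0612, -0.0057]), np.float64(0.00269915871675193)) [0.5155 0.0624 0.    ] [0.5163 0.0544 0.    ]
cap [0.5229 0.0726 0.063 ] [0.5213 0.0703 0.063 ]
holder [0.5143 0.3304 0.    ] [0.5232 0.3438 0.    ]
rec [0.5222 0.3309 0.008 ] [0.514  0.3314 0.008 ]
bolt [0.3562 0.3399 0.    ] [0.3627 0.3239 0.    ]
cork [0.4578 0.4478 0.    ] [0.4562 0.4358 0.    ]
tape [ 0.3701 -0.068   0.    ] [ 0.3738 -0.0712  0.    ]
```

View pics/t1.png

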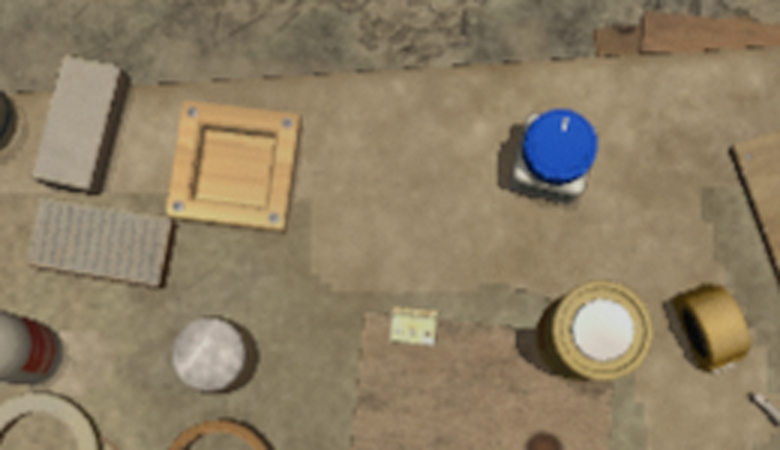

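View pics/s1.png

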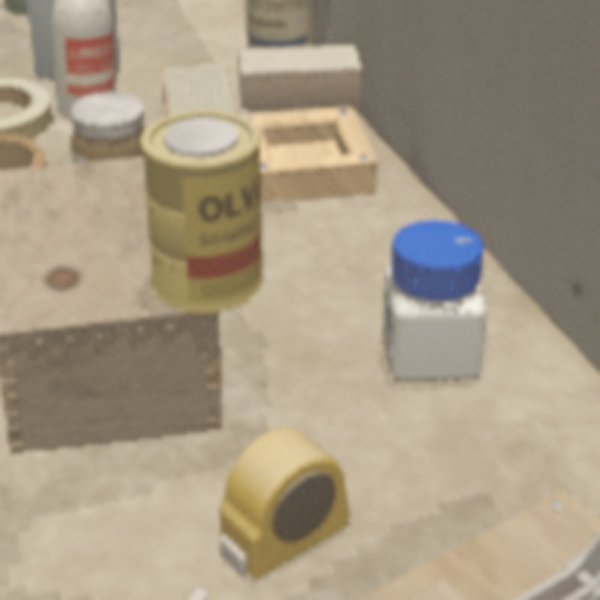

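```bash
cat >> h.py <<'E'
from scipy.optimize import minimize
def mask(pic,box,f,k=6):
    l,t,w,h=box; im=pic["frame"][t:t+h,l:l+w].astype(np.float32)
    im=cv2.GaussianBlur(cv2.resize(im,None,fx=k,fy=k,interpolation=cv2.INTER_CUBIC),(0,0),2)
    return f(im[...,0],im[...,1],im[...,2])
def hull(pic,box,X,k=6):
    l,t,w,h=box; p=(proj(pic,X)-[l,t]+.5)*k-.5
    m=np.zeros((h*k,w*k),np.uint8); cv2.fillConvexPoly(m,np.round(cv2.convexHull(p.astype(np.float32))*16).astype(int),1,shift=4); return m>0
A=np.linspace(0,2*np.pi,60)
def cyl(x,y,r,z0,z1): return np.array([[x+r*np.cos(a),y+r*np.sin(a),z] for a in A for z in(z0,z1)])
def box_(x,y,th,a,z0,z1):
    c,s=np.cos(th),np.sin(th); return np.array([[x+c*i*a-s*j*a,y+s*i*a+c*j*a,z] for i in(-1,1) for j in(-1,1) for z in(z0,z1)])
def fit(cost,x0,st):
    n=len(x0); S=np.vstack([x0]+[np.array(x0)+np.eye(n)[i]*st[i] for i in range(n)])
    r=minimize(cost,x0,method="Nelder-Mead",options=dict(initial_simplex=S,xatol=1e-5,fatol=.5)); return r.x,r.fun
BLUE=lambda r,g,b:(b>r+50)&(b>g+30)
E
python3 - <<'E'
from h import *
np.set_printoptions(precision=4,suppress=True)
t=bot.grab_frame("top"); s=bot.grab_frame("side")
bt=(350,145,55,55); bs=(345,210,60,80)
def big(m):
    n,l,st,_=cv2.connectedComponentsWithStats(m.astype(np.uint8)); i=1+np.argmax(st[1:,4]); 
    m=(l==i).astype(np.uint8); c,_=cv2.findContours(m,0,1); o=np.zeros_like(m); cv2.drawContours(o,c,-1,1,-1); return o>0
mt,ms=big(mask(t,bt,BLUE)),big(mask(s,bs,BLUE))
for use in ("t","s","ts"):
    def c(v):
        X=cyl(v[0],v[1],.029,.063,.089)
        return ("t" in use)*(hull(t,bt,X)^mt).sum()+("s" in use)*(hull(s,bs,X)^ms).sum()
    cp=fit(c,[.522,.07],[.006,.006]); print("cap",use,cp,mt.sum(),ms.sum())
x,y=cp[0]
# jar yaw: white
W=lambda r,g,b:(np.minimum(np.minimum(r,g),b)>135)&(abs(r-b)<32)
jt,js=mask(t,bt,W),mask(s,bs,W)
cv2.imwrite("pics/m.png",np.hstack([cv2.resize((jt*255).astype(np.uint8),(330,330)),cv2.resize((js*255).astype(np.uint8),(330,330))]))
best=[]
for th in np.arange(-.8,.78,.02):
    X=box_(x,y,th,.030,0,.058)
    best.append((((hull(t,bt,X)&~mt)^(jt&~mt)).sum(),((hull(s,bs,X)&~ms)^(js&~ms)).sum(),round(th,2)))
b=np.array(best);print("yaw top",b[np.argsort(b[:,0])[:4]]);print("yaw side",b[np.argsort(b[:,1])[:4]])
# pointer in the top view : bright pixels in the blue top
P=mask(t,bt,lambda r,g,b:(r>110)&(g>120)); P&=cv2.erode(mt.astype(np.uint8),np.ones((9,9)))>0
v,u=np.nonzero(P); 
if len(u): 
    q=atz(t,((u.mean()+.5)/6-.5+bt[0],(v.mean()+.5)/6-.5+bt[1]),.089); print("ptr",len(u),q,np.arctan2(q[1]-y,q[0]-x))
# holder
bh=(230,135,80,80)
Hm=big(mask(t,bh,lambda r,g,b:(r>170)&(r-b>45))); print(Hm.sum())
r=[fit(lambda v:(hull(t,bh,box_(v[0],v[1],v[2],.05,0,.03))^Hm).sum(),[.52,.333,y0],[.006,.006,.06]) for y0 in (-.2,0,.1)]
for k in r: print("holder",k)
v=min(r,key=lambda k:k[1])[0]
im=cv2.resize(t["frame"][135:215,230:310,::-1],None,fx=6,fy=6,interpolation=cv2.INTER_CUBIC)
for z,a in((.03,.05),(.03,.035),(.03,.032),(.008,.032),(0,.05)):
    X=box_(v[0],v[1],v[2],a,z,z)[::2][[0,1,3,2]]
    cv2.polylines(im,[np.round((proj(t,X)-[230,135]+.5)*6).astype(int)],True,(0,0,255) if z else (255,0,0),1)
im2=cv2.resize(t["frame"][145:200,350:405,::-1],(480,480),interpolation=cv2.INTER_CUBIC)
th=b[np.argmin(b[:,0]+b[:,1]),2]
for z in(0,.058):
    X=box_(x,y,th,.03,z,z)[::2][[0,1,3,2]]
    cv2.polylines(im2,[np.round((proj(t,X)-[350,145]+.5)*480/55).astype(int)],True,(0,0,255),1)
cv2.imwrite("pics/f1.png",cv2.resize(np.hstack([im,im2]),(800,400)))
for uv in((200,151),(270,148),(330,143)): print("wall?",atz(t,uv,0))
E
```

```text
cap t (array([0.52  , 0.0648]), np.float64(1918.0)) 16906 21374
cap s (array([0.5246, 0.0672]), np.float64(5097.0)) 16906 21374
cap ts (array([0.5221, 0.0636]), np.float64(7350.0)) 16906 21374
yaw top [[ 8516.   14164.      -0.42]
 [ 8520.   14759.      -0.44]
 [ 8571.   15281.      -0.46]
 [ 8578.   13515.      -0.4 ]]
yaw side [[ 8941.   12073.      -0.28]
 [ 8900.   12227.      -0.3 ]
 [ 9001.   12276.      -0.26]
 [ 8785.   12492.      -0.32]]
ptr 224 [0.5363 0.0613 0.089 ] -0.15424599707670525
55012
holder (array([ 0.5225,  0.3373, -0.1228]), np.float64(5286.0))
holder (array([ 0.5238,  0.3374, -0.1219]), np.float64(5307.0))
holder (array([ 0.5225,  0.3363, -0.1086]), np.float64(5336.0))
wall? [0.5902 0.5175 0.    ]
wall? [0.5963 0.3314 0.    ]
wall? [0.6081 0.1723 0.    ]
```

View pics/f1.png

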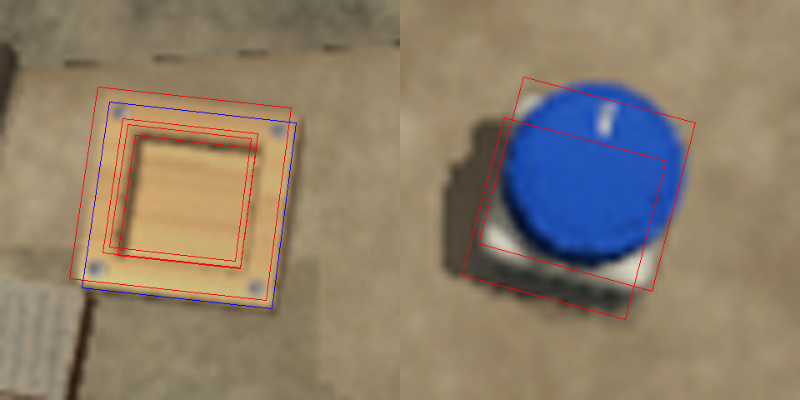

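Run:
```python
from h import *
t=bot.grab_frame("top"); np.save("t.npy",t,allow_pickle=True)
a=cv2.resize(t["frame"][145:205,240:300,::-1],None,fx=10,fy=10,interpolation=cv2.INTER_CUBIC)
cv2.imwrite("pics/h10.png",cv2.convertScaleAbs(a,alpha=1.5,beta=-100))
```

```text
(no output)
```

View pics/h10.png

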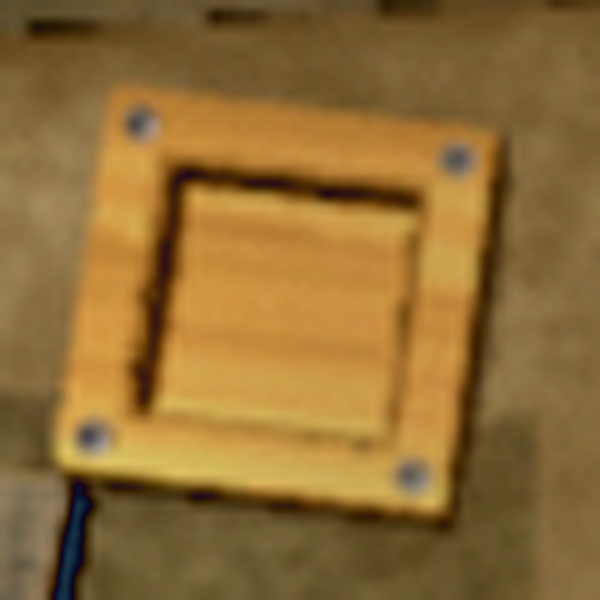

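Run:
```python
from h import *
from scipy.optimize import least_squares
np.set_printoptions(precision=4,suppress=True)
t=bot.grab_frame("top"); s=bot.grab_frame("side")
px=lambda q,l,tt:(np.array(q)+.5)/10-.5+[l,tt]
def sq(q,z,l,tt):
    P=np.array([atz(t,p,z)[:2] for p in px(q,l,tt)])
    def res(v):
        c,s_=np.cos(v[2]),np.sin(v[2]); C=np.array([[1,1],[1,-1],[-1,-1],[-1,1]])*v[3]
        return ((C@np.array([[c,s_],[-s_,c]])+v[:2])-P).ravel()
    r=least_squares(res,[.52,.33,-.1,.04]); return r.x,np.abs(r.fun).max()
print("screws",sq([(142,124),(457,158),(412,475),(94,436)],.03,240,145))
print("corners",sq([(112,88),(500,132),(450,518),(60,465)],.03,240,145))
print("recess mouth",sq([(170,160),(422,190),(388,450),(135,415)],.028,240,145))
x,y=.520,.0648
# jar shoulder corners seen in f1 right (480/55*400/480 =7.27 px per px)
k=400/55
for c in((483,243),(645,291)):
    q=atz(t,((c[0]-400)/k-.5+350,c[1]/k-.5+145),.058); print("shoulder",q,np.hypot(q[0]-x,q[1]-y),np.arctan2(q[1]-y,q[0]-x))
# side view: overlay model
im=cv2.resize(s["frame"][150:290,290:410,::-1],None,fx=5,fy=5,interpolation=cv2.INTER_CUBIC)
def pl(X,col):cv2.polylines(im,[np.round((proj(s,X)-[290,150]+.5)*5).astype(int)],True,col,1)
for z in(.063,.089): pl(cyl(x,y,.029,z,z)[::2],(0,255,255))
for z in(0,.058): pl(box_(x,y,-.27,.03,z,z)[::2][[0,1,3,2]],(0,0,255))
h=sq([(142,124),(457,158),(412,475),(94,436)],.03,240,145)[0]
for z,a in((0,.05),(.03,.05),(.03,.035)): pl(box_(h[0],h[1],h[2],a,z,z)[::2][[0,1,3,2]],(0,0,255))
cv2.imwrite("pics/s2.png",im[:600])
```

```text
screws (array([ 0.5191,  0.3334, -0.1295,  0.0408]), np.float64(0.0005259735182319147))
corners (array([ 0.5186,  0.3323, -0.1274,  0.0498]), np.float64(0.0010273495860903537))
recess mouth (array([ 0.518 ,  0.333 , -0.1293,  0.0331]), np.float64(0.0010930837844211894))
shoulder [0.5018 0.0991 0.058 ] 0.038848683043706866 2.0592526479003275
shoulder [0.4848 0.0453 0.058 ] 0.04020181506573431 -2.635429621833183
```

View pics/s2.png

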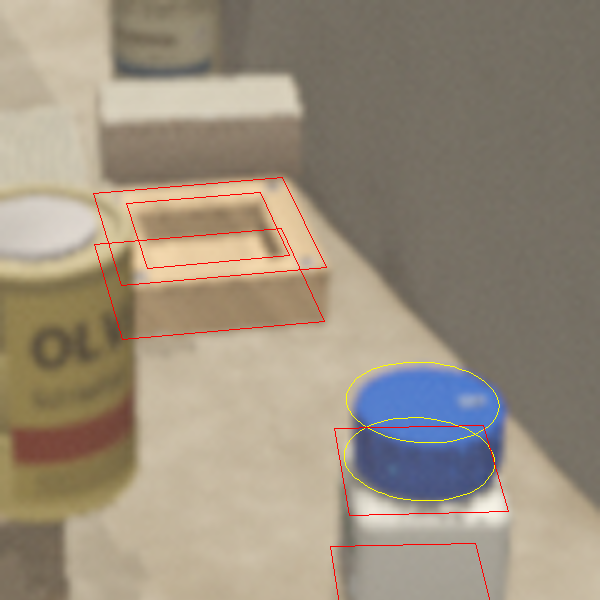

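Run:
```python
from h import *
np.set_printoptions(precision=4,suppress=True)
t=bot.grab_frame("top"); s=bot.grab_frame("side")
print("can lid",tri(t,(390.5,229.5),s,(296.5,195)))
print("can lid right edge", tri(t,(407,230),s,(317,198)))
print("bolt lid",tri(t,(190+210/3,120+353/3),s,(230+107/3,150+115/3)))
print("box front top right edge",tri(t,(190+612/3,120+445/3),s,(230+218/3,150+315/3)))
```

```text
can lid (array([0.3691, 0.0561, 0.1921]), np.float64(0.0013722674294243465))
can lid right edge (array([0.3809, 0.0212, 0.2   ]), np.float64(0.029149879925222114))
bolt lid (array([0.3587, 0.3422, 0.0698]), np.float64(0.0015545746029795838))
box front top right edge (array([0.3264, 0.0244, 0.0971]), np.float64(0.0829078945039924))
```

View pics/s0.png

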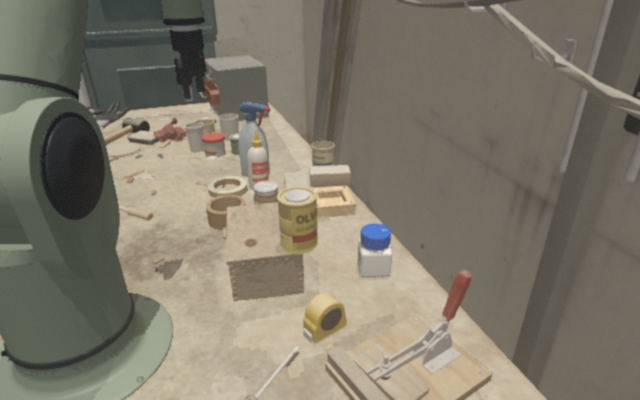

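Request:
arm_command(deltas=[[[0,0,-3.5],[0,0,0],8],[[0,0,-3.5],[0,0,0],8],[[0,0,-3],[0,0,0],8],[[-3.3,-2.66,0],[0,0,0],8],[[-3.3,-2.66,0],[0,0,0],8],[[-3.3,-2.66,0],[0,0,0],8],[[-3.3,-2.66,0],[0,0,0],8],[[-3.3,-2.66,0],[0,0,0],8],[[-3.3,-2.66,0],[0,0,0],8],[[-3.3,-2.66,0],[0,0,0],8],[[-3.3,-2.66,0],[0,0,0],8],[[-3.3,-2.66,0],[0,0,0],8],[[-3.3,-2.66,0],[0,0,0],8],[[-3.3,-2.66,0],[0,0,0],8],[[-3.3,-2.66,0],[0,0,0],8],[[-3.3,-2.66,0],[0,0,0],8],[[-3.3,-2.66,0],[0,0,0],8]])

```text
clock: 4.05
position: [0.5231, 0.0632, 0.505]
tool_rot: [3.141, 0.0, 2.765]
force: [0.6, 1.7, 0.1]
grip_width: 0.0803
finger_force: 0.0
```

```bash
python3 -c "
from h import *
print(bot.observe())"
```

```text
{'clock': 4.05, 'qpos': array([-0.44255927,  0.27133901,  0.26593434,  1.73568353, -0.07760184,
        1.14421628,  1.0402614 ]), 'qd': array([ 0.65950191,  0.28803123,  0.22899865, -0.34913222, -0.13780074,
        0.08481625,  0.91397358]), 'joint_efforts': array([ -7.12748498, -72.19281435,   4.13793951, -35.68321466,
         0.64887553,  -0.11459124,  -2.97584631]), 'position': array([0.52306007, 0.06320541, 0.50496876]), 'tool_rot': array([3.14116192e+00, 4.24123300e-04, 2.76486286e+00]), 'force': array([0.55745108, 1.70323918, 0.11571468]), 'moment': array([ 0.01924083, -0.05990889, -0.01369562]), 'finger_force': 0.0, 'grip_width': 0.08029504471270761}
```

Request:
arm_command(deltas=[[[0,0,0],[0,0,0.135],8],[[0,0,0],[0,0,0.135],8],[[0,0,2],[0,0,0.135],8],[[0,0,2],[0,0,0.135],8],[[0,0,2],[0,0,0.135],8],[[0,0,2],[0,0,0.135],8],[[0,0,2],[0,0,0.135],8],[[0,0,2],[0,0,0.135],8],[[0,0,2],[0,0,0.135],8],[[0,0,2],[0,0,0.135],8],[[0,0,2],[0,0,0.135],8],[[0,0,2],[0,0,0.13],8],[[0,0,0],[0,0,0],8],[[0,0,0],[0,0,0],8]])

```text
clock: 5.45
position: [0.5227, 0.0649, 0.3051]
tool_rot: [-3.141, 0.0, 1.154]
force: [0.4, -0.7, 0.1]
grip_width: 0.0801
finger_force: 0.0
```

```bash
python3 -c "
from h import *
s=bot.grab_frame('side'); save(s,'s3',(240,60,240,240),2.5)
o=bot.observe(); print(o['qpos'],o['position'],o['tool_rot'])
bs=(345,210,60,80)
m=mask(s,bs,BLUE)
def big(m):
    n,l,st,_=cv2.connectedComponentsWithStats(m.astype(np.uint8)); i=1+np.argmax(st[1:,4]); return cv2.morphologyEx((l==i).astype(np.uint8),cv2.MORPH_CLOSE,np.ones((15,15)))>0
m=big(m)
for y in (.062,.065,.068): print(y,[(round(x,4),(hull(s,bs,cyl(x,y,.029,.063,.089))^m).sum()) for x in np.arange(.518,.528,.002)])
"
```

```text
[-0.60689807  0.5638135   0.51337789  1.96688286 -0.41263397  0.71358552
 -0.26003334] [0.52279423 0.06485984 0.30553096] [ 3.14100421e+00 -4.18680043e-04  1.15354156e+00]
0.062 [(np.float64(0.518), np.int64(9967)), (np.float64(0.52), np.int64(8958)), (np.float64(0.522), np.int64(8746)), (np.float64(0.524), np.int64(8835)), (np.float64(0.526), np.int64(9456)), (np.float64(0.528), np.int64(10698))]
0.065 [(np.float64(0.518), np.int64(10719)), (np.float64(0.52), np.int64(9433)), (np.float64(0.522), np.int64(8598)), (np.float64(0.524), np.int64(8514)), (np.float64(0.526), np.int64(8864)), (np.float64(0.528), np.int64(10296))]
0.068 [(np.float64(0.518), np.int64(12000)), (np.float64(0.52), np.int64(10707)), (np.float64(0.522), np.int64(9517)), (np.float64(0.524), np.int64(8984)), (np.float64(0.526), np.int64(9354)), (np.float64(0.528), np.int64(10485))]
```

View pics/s3.png

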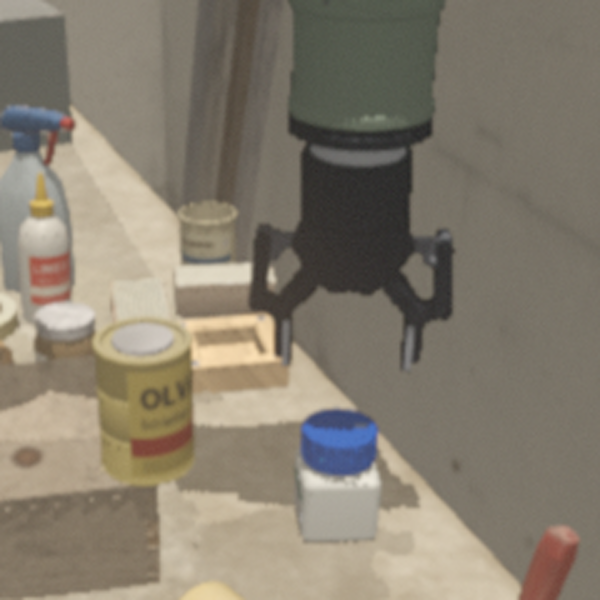

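Request:
arm_command(deltas=[[[0,0,1.5],[0,0,0],8],[[0,0,1.5],[0,0,0],8],[[0,0,1.5],[0,0,0],8],[[0,0,1.5],[0,0,0],8],[[0,0,1.3],[0,0,0],8],[[0,0,0],[0,0,0],8],[[0,0,0],[0,0,0],8]], newtons=30)

```text
clock: 6.2
position: [0.5228, 0.0647, 0.2323]
tool_rot: [3.141, -0.0, 1.15]
force: [0.5, -1.3, -0.2]
grip_width: 0.08
finger_force: 0.0
```

Request:
arm_command(deltas=[[[0,0,0],[0,0,0],5],[[0,0,0],[0,0,0],5],[[0,0,0],[0,0,0],5],[[0,0,0],[0,0,0],5],[[0,0,0],[0,0,0],5],[[0,0,0],[0,0,0],5],[[0,0,0],[0,0,0],5],[[0,0,0],[0,0,0],5]], newtons=30)

```text
clock: 7.0
position: [0.5225, 0.065, 0.2325]
tool_rot: [3.142, -0.001, 1.15]
force: [-3.6, 1.4, 8.3]
grip_width: 0.0577
finger_force: 29.9
```

Request:
arm_command(deltas=[[[0,0,0],[0,0,0],5],[[0,0,0],[0,0,0],5],[[0,0,-0.5],[0,0,0],5],[[0,0,-1],[0,0,0],5],[[0,0,-1.5],[0,0,0],5],[[0,0,-1.5],[0,0,0],5],[[0,0,-1.5],[0,0,0],5],[[0,0,-0.5],[0,0,0],5],[[0,0,0],[0,0,0],5]], newtons=70)

```text
clock: 7.9
position: [0.5226, 0.065, 0.2974]
tool_rot: [3.141, -0.001, 1.15]
force: [0.2, -0.3, -3.9]
grip_width: 0.0568
finger_force: 75.4
```

Request:
arm_command(deltas=[[[1.03,-0.525,0],[0,0,0],5],[[1.8,-0.8,0],[0,0,0],5],[[2.5,-1.15,0],[0,0,0],5],[[2.5,-1.15,0],[0,0,0],5],[[2.5,-1.15,0],[0,0,0],5],[[2.5,-1.15,0],[0,0,0],5],[[2.5,-1.15,0],[0,0,0],5],[[2.5,-1.15,0],[0,0,0],5],[[2.5,-1.15,0],[0,0,0],5],[[2.5,-1.15,0],[0,0,0],5],[[1.5,-0.7,0],[0,0,0],5],[[0,0,0],[0,0,-0.04],5],[[0,0,0],[0,0,-0.04],5],[[0,0,0],[0,0,-0.04],5],[[0,0,0],[0,0,-0.04],5],[[0,0,0],[0,0,0],5],[[0,0,0],[0,0,0],5]])

```text
clock: 9.6
position: [0.5194, 0.3327, 0.2963]
tool_rot: [-3.141, 0.001, 1.308]
force: [-0.2, -0.1, -4.3]
grip_width: 0.0574
finger_force: 75.3
```

```bash
python3 -c "
from h import *
s=bot.grab_frame('side'); t=bot.grab_frame('top')
o=bot.observe(); print(o['qpos'],o['position'],o['tool_rot'],o['force'],o['moment'])
f=lambda p,b:cv2.resize(p['frame'][b[1]:b[1]+60,b[0]:b[0]+60,::-1],(400,400),interpolation=cv2.INTER_CUBIC)
bs=(295,160);bt=(235,140)
a,b=f(s,bs),f(t,bt)
P=o['position'];zb=P[2]-.2325
for p,im,q in((s,a,bs),(t,b,bt)):
  for z in (zb,zb+.058):
    cv2.polylines(im,[np.round((proj(p,box_(P[0],P[1],-.129,.03,z,z)[::2][[0,1,3,2]])-q+.5)*400/60).astype(int)],True,(0,0,255),1)
cv2.imwrite('pics/c1.png',np.hstack([a,b]))
"
```

```text
[-0.98192455  0.69489147  0.48156888  1.73137564 -0.41780401  0.81925773
 -0.56787635] [0.51946489 0.33274691 0.29650232] [-3.14144170e+00  3.51206462e-04  1.30869121e+00] [ 0.31954623  0.29093329 -3.16106187] [-0.01402458 -0.01496126 -0.03353448]
```

View pics/c1.png

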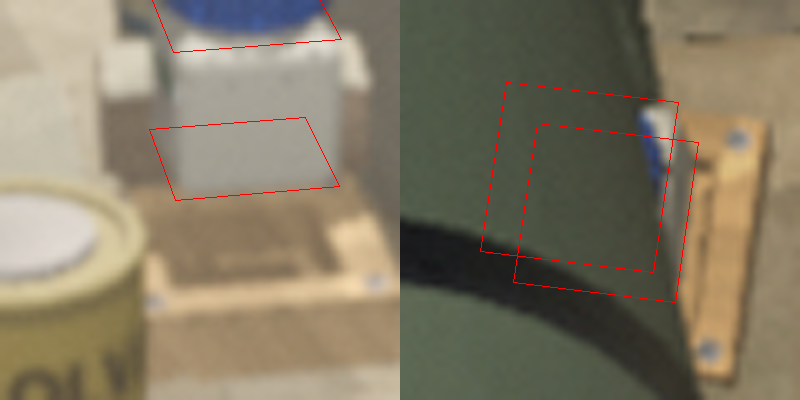

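```bash
python3 -c "
from h import *
s=bot.grab_frame('side')
G=s['frame'][160:205,318:352].astype(int)
g=cv2.resize(s['frame'][160:205,318:352].astype(np.float32),None,fx=4,fy=4,interpolation=cv2.INTER_CUBIC)
rb=g[...,0]-g[...,2]
up=lambda u:(u+.5)/4-.5
E=[]
for c in range(0,rb.shape[1],4):
    col=rb[60:140,c]; i=np.nonzero(col>22)[0]; 
    E.append((round(318+up(c),1), round(160+up(60+i[0]),2) if len(i) else None))
print(E)
print((G[...,0]-G[...,2])[20:36])
o=bot.observe();P=o['position'];zb=P[2]-.2325
for th in(-.2,-.129,-.05,0,.03): print(th,np.round(proj(s,box_(P[0],P[1],th,.03,zb,zb)[::2]),1).tolist())
"
```

```text
[(317.6, np.float64(179.88)), (318.6, np.float64(181.38)), (319.6, np.float64(184.12)), (320.6, np.float64(186.12)), (321.6, np.float64(187.12)), (322.6, np.float64(187.62)), (323.6, np.float64(188.12)), (324.6, np.float64(188.12)), (325.6, np.float64(188.12)), (326.6, np.float64(187.88)), (327.6, np.float64(187.88)), (328.6, np.float64(187.88)), (329.6, np.float64(187.88)), (330.6, np.float64(187.62)), (331.6, np.float64(187.62)), (332.6, np.float64(187.38)), (333.6, np.float64(187.38)), (334.6, np.float64(187.38)), (335.6, np.float64(187.38)), (336.6, np.float64(187.38)), (337.6, np.float64(187.12)), (338.6, np.float64(186.88)), (339.6, np.float64(186.88)), (340.6, np.float64(186.62)), (341.6, np.float64(186.88)), (342.6, np.float64(187.12)), (343.6, np.float64(187.38)), (344.6, np.float64(187.12)), (345.6, np.float64(174.62)), (346.6, np.float64(174.62)), (347.6, np.float64(174.62)), (348.6, np.float64(174.62)), (349.6, np.float64(174.62)), (350.6, np.float64(188.88))]
[[22 16 14 10 13 16 16 16 17 16 17 17 16 17 16 17 17 16 17 17 16 16 16 15
  16 16 16 20 27 30 32 31 22 18]
 [26 1
[... 1249 characters left out ...]
 50 56 56 58 58 60 61 55 44]
 [50 48 49 46 47 46 47 49 47 48 47 46 47 46 46 47 45 47 47 48 49 48 47 46
  46 51 57 60 64 66 66 67 64 52]
 [48 49 48 48 48 48 46 48 47 48 46 47 48 47 47 47 45 46 46 49 49 49 49 45
  46 52 61 66 69 68 68 67 66 59]
 [49 49 47 49 48 47 48 46 48 47 48 46 47 46 47 46 47 47 45 47 47 49 49 46
  44 50 61 67 69 69 68 67 68 63]]
-0.2 [[319.7, 189.1], [317.6, 178.5], [344.6, 187.8], [341.3, 177.3]]
-0.129 [[320.7, 189.5], [316.9, 178.9], [345.3, 187.4], [340.3, 177.0]]
-0.05 [[321.9, 189.8], [316.1, 179.4], [346.0, 186.9], [339.2, 176.7]]
0 [[322.7, 190.0], [315.7, 179.7], [346.4, 186.5], [338.4, 176.5]]
0.03 [[323.1, 190.1], [315.5, 179.9], [346.6, 186.3], [338.0, 176.4]]
```

Request:
arm_command(deltas=[[[0,0,1],[0,0,0],5],[[0,0,1],[0,0,0],5],[[0,0,0.8],[0,0,0],5],[[0,0,0.4],[0,0,0],5],[[0,0,0.4],[0,0,0],5],[[0,0,0],[0,0,0],5]])

```text
clock: 10.35
position: [0.5199, 0.3334, 0.2611]
tool_rot: [3.141, -0.002, 1.31]
force: [-0.0, 0.1, -3.9]
grip_width: 0.0573
finger_force: 75.4
```

Request:
arm_command(deltas=[[[0,0,0.3],[0,0,0],5],[[0,0,0],[0,0,0],5]])

```text
clock: 10.55
position: [0.5195, 0.3329, 0.2573]
tool_rot: [3.142, -0.0, 1.31]
force: [1.8, 2.4, -3.9]
grip_width: 0.0564
finger_force: 75.4
```

Request:
arm_command(deltas=[[[0,0,0.3],[0,0,0],5],[[0,0,0.3],[0,0,0],5],[[0,0,0],[0,0,0],5]])

```text
clock: 10.85
position: [0.5194, 0.3329, 0.2512]
tool_rot: [-3.141, 0.0, 1.31]
force: [0.9, 3.1, -5.4]
grip_width: 0.0567
finger_force: 75.3
```

```bash
python3 -c "
from h import *
o=bot.observe(); print(o['position'],o['tool_rot'],o['force'],o['moment'])"
```

```text
[0.51939124 0.33288077 0.25116754] [-3.14122416e+00  3.13847232e-04  1.30982134e+00] [ 0.87502673  3.06688204 -5.35545905] [ 0.68952887 -0.11995706 -0.01379746]
```

Request:
arm_command(deltas=[[[0.12,0,0],[0,0,0],5],[[0,0,0.3],[0,0,0],5],[[0,0,0.3],[0,0,0],5],[[0,0,0.2],[0,0,0],5],[[0,0,0],[0,0,0],5]])

```text
clock: 11.35
position: [0.5197, 0.3338, 0.2433]
tool_rot: [-3.141, 0.001, 1.31]
force: [0.6, 0.6, -3.9]
grip_width: 0.0571
finger_force: 75.4
```

```bash
python3 -c "
from h import *
o=bot.observe(); print(o['position'],o['tool_rot'],o['force'],o['moment'])"
```

```text
[0.51974875 0.33382554 0.24329633] [-3.14127388e+00  5.45341261e-04  1.30970925e+00] [ 0.573139    0.6174945  -3.87952661] [ 0.1427894  -0.01145683 -0.00092591]
```

Free in the recess; floor is about 3 mm further.

Request:
arm_command(deltas=[[[0,0,0.2],[0,0,0],5],[[0,0,0.1],[0,0,0],5],[[0,0,0],[0,0,0],5]])

```text
clock: 11.65
position: [0.5198, 0.3339, 0.241]
tool_rot: [-3.141, -0.0, 1.31]
force: [-2.7, -0.0, 4.0]
grip_width: 0.0572
finger_force: 76.2
```

Request:
arm_command(deltas=[[[0,0,0],[0,0,-0.05],5],[[0,0,0],[0,0,-0.05],5],[[0,0,0],[0,0,-0.05],5],[[0,0,0],[0,0,-0.05],5],[[0,0,0],[0,0,0],5]])

```text
clock: 12.15
position: [0.5199, 0.3341, 0.2411]
tool_rot: [3.141, -0.001, 1.511]
force: [-2.1, 1.8, 2.3]
grip_width: 0.0567
finger_force: 76.0
```

```bash
python3 -c "
from h import *
o=bot.observe(); print(o['position'],o['tool_rot'],o['force'],o['moment'])"
```

```text
[0.51993383 0.33406833 0.241085  ] [ 3.14134499e+00 -8.22400769e-04  1.51058507e+00] [-2.08238222  1.77515122  2.34180067] [ 0.3026002   0.24792308 -0.02007427]
```

Request:
arm_command(deltas=[[[0,0,0],[0,0,-0.1],5],[[0,0,0],[0,0,-0.1],5]])

```text
clock: 12.35
position: [0.5199, 0.3343, 0.2412]
tool_rot: [3.141, -0.001, 1.712]
force: [-4.0, 2.7, 8.5]
grip_width: 0.0572
finger_force: 76.5
```

```bash
python3 -c "
from h import *
o=bot.observe(); print(o['position'],o['tool_rot'],o['force'],o['moment'],o['qpos'])
s=bot.grab_frame('side'); t=bot.grab_frame('top')
f=lambda p,b:cv2.resize(p['frame'][b[1]:b[1]+60,b[0]:b[0]+60,::-1],(400,400),interpolation=cv2.INTER_CUBIC)
cv2.imwrite('pics/c2.png',np.hstack([f(s,(300,155)),f(t,(240,140))]))
"
```

```text
[0.51986633 0.33433634 0.24115859] [ 3.14101781e+00 -6.71762493e-04  1.71190684e+00] [-4.04526846  2.71078204  8.48268537] [ 0.48675253  0.76398748 -0.30568492] [-0.88477854  0.74785459  0.32799387  1.74903501 -0.34697782  0.70121533
 -0.22980052]
```

View pics/c2.png

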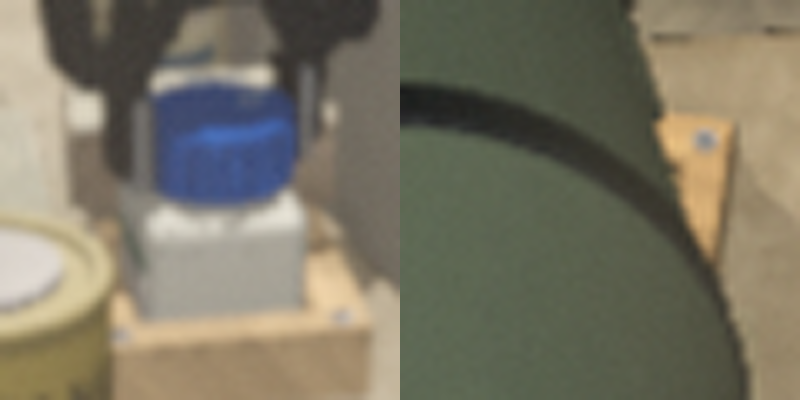

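Request:
arm_command(deltas=[[[0,0,0],[0,0,-0.1],5],[[0,0,0],[0,0,-0.1],5],[[0,0,0],[0,0,-0.1],5],[[0,0,0],[0,0,-0.1],5],[[0,0,0],[0,0,-0.1],5]])

```text
clock: 12.95
position: [0.5195, 0.3343, 0.2412]
tool_rot: [-3.141, -0.001, 2.212]
force: [-7.7, 0.5, 11.5]
grip_width: 0.0569
finger_force: 76.9
```

```bash
cat > ck.py <<'E'
from h import *
np.set_printoptions(precision=3,suppress=True)
o=bot.observe(); print(o['clock'],o['position'],o['tool_rot'],o['force'],o['moment'])
s=bot.grab_frame('side'); z=o['position'][2]-.2325+.089
for n in('cap_pointer','jar_mouth'):
  for d in bot.mark_of(n,s)[:2]:
    q=atz(s,d['at'],z); print(n,d['p'],np.round(d['at'],1),q,np.arctan2(q[1]-o['position'][1],q[0]-o['position'][0]))
E
python3 ck.py
```

```text
12.95 [0.519 0.334 0.241] [-3.141 -0.001  2.212] [-7.688  0.463 11.463] [ 0.221  1.647 -0.293]
cap_pointer 0.77 [335.2 164.7] [0.541 0.363 0.098] 0.9323496976600679
cap_pointer 0.52 [332.1 173.3] [0.518 0.317 0.098] -1.6777026078811887
```

Request:
arm_command(deltas=[[[0,0,0],[0,0,-0.1],5]])

```text
clock: 13.2
position: [0.5195, 0.3343, 0.2412]
tool_rot: [-3.141, -0.001, 2.308]
force: [-7.5, -0.6, 11.8]
grip_width: 0.0569
finger_force: 76.9
```

```bash
python3 ck.py
```

```text
13.2 [0.519 0.334 0.241] [-3.141 -0.001  2.308] [-7.544 -0.563 11.79 ] [ 0.119  1.667 -0.243]
cap_pointer 0.57 [335.2 165.7] [0.539 0.357 0.098] 0.8694254483879623
jar_mouth 0.95 [333.6 173.2] [0.521 0.316 0.098] -1.4789661196359367
jar_mouth 0.6 [329.8 200.7] [0.47  0.187 0.098] -1.891739777020073
```

Request:
arm_command(deltas=[[[0,0,0],[0,0,-0.1],5]])

```text
clock: 13.45
position: [0.5195, 0.3342, 0.2412]
tool_rot: [-3.141, -0.0, 2.409]
force: [-7.0, -0.4, 11.6]
grip_width: 0.0568
finger_force: 76.9
```

```bash
python3 ck.py
```

```text
13.45 [0.52  0.334 0.241] [-3.141 -0.     2.409] [-7.021 -0.392 11.606] [-0.022  1.444 -0.215]
cap_pointer 0.76 [335.9 166.8] [0.538 0.35  0.098] 0.7018920809045479
cap_pointer 0.62 [297.2 191.6] [0.415 0.249 0.098] -2.456773367376136
jar_mouth 0.85 [331.7 174.8] [0.514 0.309 0.098] -1.7815304653534076
```

Request:
arm_command(deltas=[[[0,0,0],[0,0,-0.1],5]])

```text
clock: 13.7
position: [0.5195, 0.3342, 0.2412]
tool_rot: [-3.141, -0.001, 2.508]
force: [-7.9, -0.5, 11.4]
grip_width: 0.0569
finger_force: 76.9
```

```bash
python3 ck.py
```

```text
13.7 [0.519 0.334 0.241] [-3.141 -0.001  2.508] [-7.889 -0.486 11.44 ] [ 0.162  1.736 -0.321]
cap_pointer 0.48 [334.6 166.7] [0.535 0.352 0.098] 0.8314114909622793
jar_mouth 0.63 [329.2 174.6] [0.509 0.312 0.098] -2.0149636661374632
```

Request:
arm_command(deltas=[[[0,0,0],[0,0,-0.08],5],[[0,0,0],[0,0,0],5]])

```text
clock: 14.05
position: [0.5194, 0.3341, 0.2413]
tool_rot: [-3.141, -0.001, 2.591]
force: [-8.0, -0.3, 13.2]
grip_width: 0.0571
finger_force: 77.0
```

```bash
python3 ck.py
```

```text
14.05 [0.519 0.334 0.241] [-3.141 -0.001  2.591] [-7.954 -0.304 13.235] [0.03  1.694 0.038]
cap_pointer 0.77 [331.6 166.7] [0.528 0.354 0.098] 1.146207685077149
jar_mouth 0.75 [330.2 172.2] [0.515 0.324 0.098] -1.9662945202186068
```

```bash
python3 -c "
from h import *
s=bot.grab_frame('side')
P=bot.observe()['position']; z=P[2]-.2325+.089; q=(312,158)
im=cv2.resize(s['frame'][158:198,312:362,::-1],None,fx=12,fy=12,interpolation=cv2.INTER_CUBIC)
d=lambda X:np.round((proj(s,X)-q+.5)*12).astype(int)
cv2.polylines(im,[d(cyl(P[0],P[1],.029,z,z)[::2])],True,(0,255,255),1)
for k in (40,50,60,70,80,90):
  a=np.deg2rad(k)-.06; p=d([[P[0]+.021*np.cos(a),P[1]+.021*np.sin(a),z]])[0]; cv2.circle(im,tuple(int(v) for v in p),2,(0,0,255) if k!=70 else (0,255,0),-1)
cv2.imwrite('pics/c3.png',im)
"
```

```text
(no output)
```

View pics/c3.png

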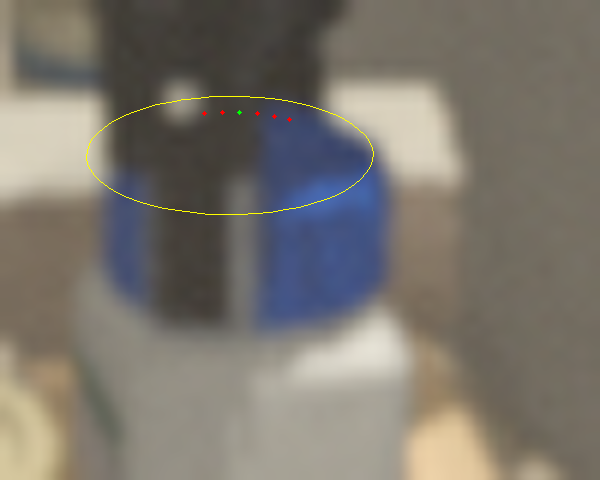

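Request:
arm_command(deltas=[[[0,0,-0.1],[0,0,0],5],[[0,0,0],[0,0,0],5]])

```text
clock: 14.45
position: [0.5196, 0.334, 0.2419]
tool_rot: [-3.141, -0.0, 2.589]
force: [-5.1, 0.8, 7.1]
grip_width: 0.057
finger_force: 76.4
```

Request:
arm_command(deltas=[[[0,0,-0.1],[0,0,0],5],[[0,0,0],[0,0,0],5]])

```text
clock: 14.65
position: [0.5198, 0.3339, 0.2427]
tool_rot: [-3.141, -0.0, 2.589]
force: [-2.7, -0.5, 1.8]
grip_width: 0.0569
finger_force: 75.9
```

Request:
arm_command(deltas=[[[0,0,-0.1],[0,0,0],5],[[0,0,0],[0,0,0],5]])

```text
clock: 14.85
position: [0.52, 0.3338, 0.2437]
tool_rot: [-3.142, 0.0, 2.589]
force: [-0.8, 0.8, -0.7]
grip_width: 0.0568
finger_force: 75.7
```

```bash
python3 ck.py
```

```text
14.85 [0.52  0.334 0.244] [-3.142  0.     2.589] [-0.754  0.845 -0.671] [ 0.015  0.263 -0.028]
cap_pointer 0.71 [334.3 166.8] [0.533 0.346 0.1  ] 0.7640629866513936
cap_pointer 0.54 [298.5 194.1] [0.414 0.232 0.1  ] -2.376346833825821
jar_mouth 0.59 [330. 173.] [0.512 0.315 0.1  ] -1.9788844198471836
jar_mouth 0.17 [331.6 201.7] [0.471 0.177 0.1  ] -1.8718555070592278
```

Request:
arm_command(deltas=[[[0,0,-0.15],[0,0,0],5],[[0,0,0],[0,0,0],5]])

```text
clock: 15.2
position: [0.5199, 0.3339, 0.2454]
tool_rot: [3.141, 0.0, 2.59]
force: [-0.9, -1.1, -1.5]
grip_width: 0.0571
finger_force: 75.6
```

Request:
arm_command(deltas=[[[0,0,-0.2],[0,0,0],5],[[0,0,0],[0,0,0],5]])

```text
clock: 15.4
position: [0.5199, 0.3339, 0.2475]
tool_rot: [3.141, 0.0, 2.59]
force: [-0.9, -0.4, 0.2]
grip_width: 0.0568
finger_force: 75.7
```

```bash
python3 ck.py; python3 ck.py | head -1; python3 -c "
from h import *
s=bot.grab_frame('side'); P=bot.observe()['position']
# jar bottom/holder boundary column profile & cap lower edge
print(proj(s,[[P[0],P[1]-.03,.03],[P[0],P[1]-.029,P[2]-.2325+.063],[P[0],P[1]-.03,.066]]))
f=s['frame'][170:215,340].astype(int); print([(170+i,*v) for i,v in enumerate(f.tolist())])
"
```

```text
15.4 [0.52  0.334 0.247] [3.141 0.    2.59 ] [-0.88  -0.39   0.153] [-0.109  0.264 -0.031]
cap_pointer 0.48 [332.1 163.7] [0.531 0.358 0.104] 1.1387239459334404
jar_mouth 0.98 [331.6 171. ] [0.516 0.317 0.104] -1.776111536921136
jar_mouth 0.6 [297.1 194.1] [0.409 0.226 0.104] -2.366919743297651
15.55 [0.52  0.334 0.247] [-3.142 -0.     2.59 ] [-1.923  0.195  0.081] [-0.131  0.343  0.082]
[[334.54011428 200.48610129]
 [334.47291179 182.74608884]
 [334.58790544 187.29205208]]
[(170, 63, 82, 131), (171, 69, 96, 161), (172, 68, 96, 159), (173, 65, 85, 136), (174, 66, 79, 121), (175, 63, 78, 120), (176, 67, 82, 125), (177, 63, 80, 127), (178, 65, 83, 129), (179, 66, 83, 130), (180, 69, 85, 131), (181, 79, 91, 128), (182, 114, 115, 126), (183, 134, 131, 123), (184, 152, 148, 135), (185, 185, 181, 168), (186, 207, 202, 191), (187, 218, 214, 201), (188, 214, 210, 197), (189, 194, 190, 178), (190, 173, 169, 157), (191, 165, 160, 149), (192, 165, 161, 149), (193, 166, 162, 151), (194, 167, 163, 150), (195, 167, 163, 150), (196, 167, 162, 150), (197, 165, 162, 149), (198, 166, 161, 150), (199, 164, 160, 149), (200, 166, 160, 148), (201, 182, 170, 151), (202, 209, 186, 153), (203, 222, 196, 156), (204, 215, 189, 148), (205, 191, 165, 128), (206, 167, 144, 111), (207, 159, 137, 106), (208, 157, 135, 105), (209, 156, 134, 103), (210, 154, 132, 102), (211, 155, 133, 103), (212, 155, 133, 102), (213, 156, 134, 103), (214, 157, 134, 105)]
```

Request:
arm_command(deltas=[[[0,0,-0.4],[0,0,0],5],[[0,0,-0.4],[0,0,0],5],[[0,0,-0.4],[0,0,0],5],[[0,0,0],[0,0,0],5]])

```text
clock: 16.15
position: [0.5201, 0.3341, 0.26]
tool_rot: [3.14, 0.001, 2.59]
force: [0.6, -0.2, -0.9]
grip_width: 0.0572
finger_force: 75.7
```

```bash
python3 ck.py
```

```text
16.15 [0.52  0.334 0.26 ] [3.14  0.001 2.59 ] [ 0.562 -0.177 -0.85 ] [ 0.029  0.011 -0.061]
cap_pointer 0.68 [328.7 200.5] [0.458 0.155 0.117] -1.9045517028520804
cap_pointer 0.51 [334.4 157.8] [0.539 0.363 0.117] 1.0033923549992871
jar_mouth 0.96 [329.5 173.2] [0.499 0.28  0.117] -1.935760011475063
```

Request:
arm_command(deltas=[[[0,0,-0.4],[0,0,0],5],[[0,0,-0.4],[0,0,0],5],[[0,0,-0.4],[0,0,0],5],[[0,0,-0.4],[0,0,0],5],[[0,0,-0.15],[0,0,0],5],[[0,0,0],[0,0,0],5],[[0,0,0],[0,0,0],5]])

```text
clock: 17.0
position: [0.5198, 0.3339, 0.2767]
tool_rot: [-3.142, -0.0, 2.59]
force: [0.6, -0.1, -1.9]
grip_width: 0.0566
finger_force: 75.7
```

```bash
python3 ck.py; python3 -c "
from h import *
s=bot.grab_frame('side')
cv2.imwrite('pics/c4.png',cv2.resize(s['frame'][140:220,290:370,::-1],None,fx=7,fy=7,interpolation=cv2.INTER_CUBIC))"
```

```text
17.0 [0.52  0.334 0.277] [-3.142 -0.     2.59 ] [ 0.588 -0.139 -1.867] [-0.008 -0.007 -0.02 ]
cap_pointer 0.68 [335.4 154.6] [0.535 0.343 0.133] 0.5676003091811336
jar_mouth 0.75 [333.5 153.2] [0.533 0.353 0.133] 0.9716541900751469
jar_mouth 0.67 [331.3 174. ] [0.491 0.24  0.133] -1.8688259786936374
```

View pics/c4.png

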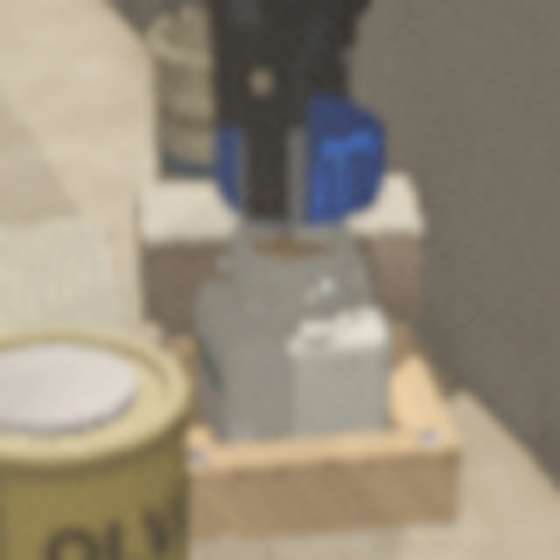

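```bash
python3 -c "
from h import *
print(bot.job_done())"
```

```text
the job is handed in; nothing more can be done
None
```

The jar is seated in the recess, and its cap is unscrewed, lifted straight off and held level about 15 mm above the open mouth. I handed the job in at about 17 s of the 48 s allowed, and no verdict came back.

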